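# Seal the leak-test chamber and set its air lever to the middle notch

## Robot

A 6-joint arm with a two-finger parallel gripper is mounted at the origin on the work surface. World frame = base frame: x ahead of the robot, y to its left, z up, the work surface at z = 0. Lengths are in m, angles in rad, forces in N, time in s.
With the tool pointing down it reaches from about 0.275 to 0.85 m from the base axis. Payload 19 kg.
Tool frame: the origin (TCP) lies between the finger pads; the fingertips stand 17 mm ahead of it and the grasp point (between the pads) lies 2 mm behind it; z points along the fingers, x is the direction in which the jaws open and shut, and the axes are right-handed (so a half turn about z gives the same grasp; the last joint's range is limited). The gripper opens to 85 mm and grips with 20 to 120 N. Pads are 22 mm wide; open, the fingers measure 114 mm over their backs; the gripper's body (76 mm by 85 mm) begins 54 mm behind the grasp point. The pads swing forward as they close: fully open they stand 13 mm farther back than shut.
Start: joints at [-1.287, 0.15, 1.437, -0, 1.554, -0.134], TCP at [0.233, -0.526, 0.248] pointing down, gripper open.
Joint ranges: [-2.8, 2.8], [-0.68, 2.1], [0.12, 2.68], [-1.39, 4.53], [0.16, 2.79], [-2.81, 2.81]. Speed limits (rad/s): [1.89, 1.89, 2.22, 3.01, 3.01, 3.01].

## Interface

Orientations are given as a unit quaternion [x, y, z, w].
In Python, from workcell import telemetry, capture, job gives the robot as it stands. The module is installed in compiled form; this text tells all that it offers.
- The arm moves only by the shell command python3 -m pendant 'ROWS' [FORCE]. ROWS is JSON, a list of rows, each an object with "offset": the shift along the tool's x, y, z in mm, a list of three; "dr": the turn, a rotation vector about the tool's x, y, z in degrees, a list of three; "gripper": the opening in per cent of the stroke, from 0 (shut) to 100 (fully open). A call has 1 to 20 rows; each row is the pose to reach, as a shift and turn from the pose measured when the call began, along the tool's axes at that moment; what a row does not reach only later rows make up. A row lasts 1/12 s, in which the tool goes at most 41.7 mm and 7.16 degrees, less where a joint would pass 70% of its speed; a pose out of reach is approached as far as the arm can. A call with a gripper value outside its range is refused whole. The fingers move at their own pace and stop on an object; FORCE is the grip in N (left out, the last holds). Time passes only in rows, so rows that repeat a pose let the fingers close. It gives the time, the measured TCP pose, the force and the opening at its end, in the units of the state.
- telemetry.sense(): the state, without advancing time (a new reading comes with each control period).
- capture(name): name is "side" or "top"; returns a dict with "color" (480x640x3 uint8, red, green, blue), "fx", "fy", "cx", "cy" (pixels), "xyz" and "rotation" of the camera in the world. Camera axes: x right, y down, z forward; pixel columns grow to the right and rows downward; lengths in m; the calibration is good to about 2 mm. A picture is of the moment at which its call begins. There is no depth.
- job.sign_off(): hands the job in, once; it reports no verdict.
The state is a dict: "time": time; "joints": joint angles; "dq": joint speeds; "joint_efforts": joint torques, N m; "ee_pos": TCP position; "ee_rot": TCP orientation; "force": force on the tool from outside, world axes, zero at the start; "ft_torque": the same for the moment, N m; "finger_gap": finger opening in m.
Only numpy, scipy, OpenCV 4.12 (cv2) and the standard library are available. Lean on these libraries where they do the work, as an engineer would, in place of code of your own. Each camera call takes 0.05 s, during which the arm holds its last target. There are 200 camera calls.

## Task

Get the leak-test chamber ready: first turn the black T-handle on its lid clockwise, seen from above, about a quarter turn to its stop so the lid is drawn tight on its gasket. Then, on the valve stand, lift the lever out of its end notch, swing it to the middle notch and let it drop fully home there; never let it run on to the last notch. Let go of everything and leave all the other things on the bench where they are.

Things in the scene. Friction and masses are not known exactly. Their poses are not given: they have to be found in the camera images.
- chamber: Leak-test chamber, fixed: grey box 208 x 208 x 104 mm with an aluminium lid 12 mm thick whose top lies 120 to 126 mm up, hinged at the chamber's +x edge. Origin at the centre of its underside; x points from the latch side to the hinge side, z up.
- tee_grip (a point): Centre of the grip bar of the T-handle, on its vertical turning axis, about 168 mm above the bench (44 mm above the lid there, the underside of the bar 34 mm clear of it); 49 mm from the chamber's centre towards its -x side. The bar is black, 100 mm long, 16 mm wide, 20 mm high; the point's y axis runs along the bar and turns with it, z is up. The bar sinks about 4 mm as the lid is drawn tight. The latch hook is already caught: turning is all that is needed.
- tee (a joint): Turn of the T-handle, rad, growing clockwise seen from above. Near 0 slack (it starts somewhere between 0 and 0.35), 1.5 at its stop, lid tight. At 0 the bar lies along the chamber's y axis. Turning takes up to about 0.25 N m, and it stays where it is left.
- lid (a joint): How far the latch has drawn the lid down, rad about its hinge: 0 slack, 0.03 tight on the gasket. Driven only by the T-handle (0.02 rad per rad of turn).
- stand: Valve stand, fixed: dark base 190 x 120 mm and two parallel upright steel gate plates with three notches in their upper edge, each 6 mm thick and centred 17 mm to either side of the lever. Origin at the centre of its underside; the lever swings in the stand's xz plane, from -x towards +x; z up.
- pivot (a point): The lever's pivot, 40 mm above the stand's underside, on its centre; axis along the stand's y. Its axes are the stand's.
- knob (a point): Centre of the lever's black knob, a disc 50 mm across and 30 mm thick with flat sides facing the stand's +y and -y (room for a finger on each side). It lies 215 mm from the pivot along the lever, plus the lift, so about 242 mm above the bench at the first notch and 255 mm at the middle one. Its z axis runs along the lever away from the pivot, y along the pivot axis.
- lever (a joint): Swing of the lever about the pivot, rad, growing towards the stand's +x: 0 in the first notch (leaning 0.35 rad towards the stand's -x; start), 0.35 upright in the middle notch (target), 0.70 in the last notch. The notches are 17 mm wide with bevelled mouths, the lever's cross pin 10 mm thick, 126 mm from the pivot, so in a notch it has about 0.027 rad of play each way. Light friction holds the lever when it is lifted out.
- lift (a joint): How far knob, sleeve and cross pin are raised along the lever, m: 0 fully down in a notch, 0.024 at most. Lifting takes about 6 to 10 N against a spring and the weight, and the knob drops back when let go. The pin clears the lands between notches at 0.013 or more.
- ring_gauge: plain steel ring gauge, 72 mm outside, 48 mm hole, 22 mm high; bystander, origin at the centre of its underside
- plug_gauge: stepped steel plug gauge standing upright, 44 mm wide, 90 mm high; bystander, origin at the centre of its underside
- bore_gauge: bore gauge lying flat, about 270 mm long, dial at one end; bystander, origin at the centre of its underside
- caliper: digital caliper lying flat, 220 mm long; bystander, origin at the centre of its underside
- organiser: flat clear-lidded organiser box 110 x 170 x 40 mm; bystander, origin at the centre of its underside
- bracket: cast aluminium channel bracket, 150 x 60 x 53 mm with an arm; bystander, origin at the centre of its underside
- screwdriver: blue-handled screwdriver lying flat, about 200 mm long; bystander

How it is judged:
By the outcome, as a careful person would: the job done as asked, in the order asked, and still so for the second after the job is handed in, with the robot touching nothing.
It also fails if it takes over 58 s, if anything falls off the work surface, if the arm or the gripper's body presses on something with over 40 N, if the wrist force passes 120 N, or if a joint passes its speed limit or range.

## Working session

There is one attempt and no reset: what is moved stays moved. The work goes in short steps, Python scripts to look and compute and a shell command to move; the robot and the scene stay as the last step left them, time stands still between calls to the robot, and variables do not carry over. Pictures are saved under pics/ and viewed, about 8 in all and at most 12, crops included, and the job is handed in when it is done.

```bash
mkdir -p pics
cat > h.py <<'E'
import numpy as np, cv2
from workcell import telemetry, capture, job
from scipy.spatial.transform import Rotation as R
def snap(n,f,crop=None,k=1):
    c=capture(n); im=c['color'][:,:,::-1]
    if crop: x0,y0,x1,y1=crop; im=im[y0:y1,x0:x1]
    cv2.imwrite('pics/'+f,cv2.resize(im,None,fx=k,fy=k,interpolation=cv2.INTER_CUBIC)); return c
def rot(c):
    r=np.array(c['rotation'],float)
    return r if r.shape==(3,3) else R.from_quat(r).as_matrix()
def ray(c,u,v,z):
    d=rot(c)@[(u-c['cx'])/c['fx'],(v-c['cy'])/c['fy'],1]; o=np.array(c['xyz']); return o+d*(z-o[2])/d[2]
def proj(c,p):
    q=rot(c).T@(np.array(p)-c['xyz']); return [c['fx']*q[0]/q[2]+c['cx'],c['fy']*q[1]/q[2]+c['cy']]
def delta(p,q=None):
    s=telemetry.sense(); r=R.from_quat(s['ee_rot']); print('offset mm',np.round(1000*r.inv().apply(np.array(p)-s['ee_pos']),1))
    if q is not None: print('dr',np.round(np.degrees((r.inv()*q).as_rotvec()),1))
E
python3 -c "
from h import *
for n in ('top','side'):
    c=snap(n,n+'1.png'); print(n,c['xyz'],rot(c).round(3).tolist(),c['fx'],c['cx'],c['cy'])
print(telemetry.sense())"
```

```text
top [ 0.3905036  -0.01897797  1.31367798] [[-0.016, -0.988, 0.152], [-1.0, 0.017, 0.004], [-0.006, -0.151, -0.988]] 478.6191201311365 314.75564674623297 245.30989743429646
side [ 0.4028977  -0.91059998  0.97789906] [[0.985, -0.113, 0.132], [-0.174, -0.665, 0.726], [0.006, -0.738, -0.675]] 458.1687882742897 323.9119214443415 243.24946145781254
{'time': 0.1, 'joints': array([-1.28704920e+00,  1.50898487e-01,  1.43793602e+00, -9.34869773e-06,
        1.55381583e+00, -1.34015486e-01]), 'dq': array([-0.00069226, -0.0009245 , -0.00118413,  0.00013363,  0.00037104,
       -0.00037875]), 'joint_efforts': array([ 2.88653842e-03, -7.14384770e+01, -5.71792996e+01, -4.49041609e-04,
        7.22415934e-03, -5.04206025e-05]), 'ee_pos': array([ 0.23320055, -0.52536481,  0.2477726 ]), 'ee_rot': array([ 8.38366345e-01, -5.45106954e-01, -4.03917637e-04, -3.41387216e-04]), 'force': array([-0.86392343,  0.08105937,  0.45591398]), 'ft_torque': array([ 0.04944871, -0.02682814, -0.00519689]), 'finger_gap': 0.08537520304285957}
```

View pics/top1.png

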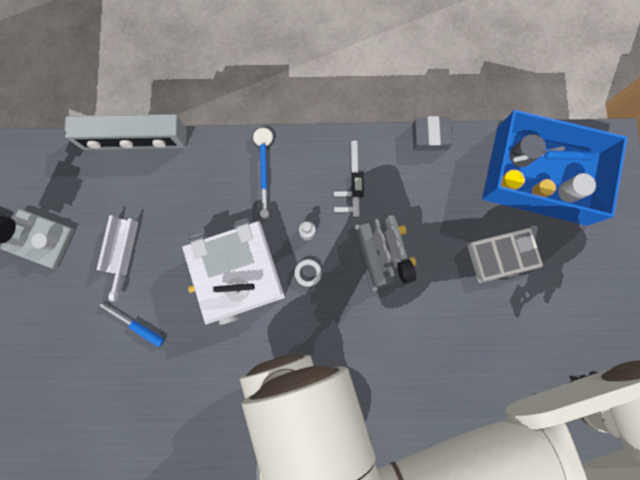

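View pics/side1.png

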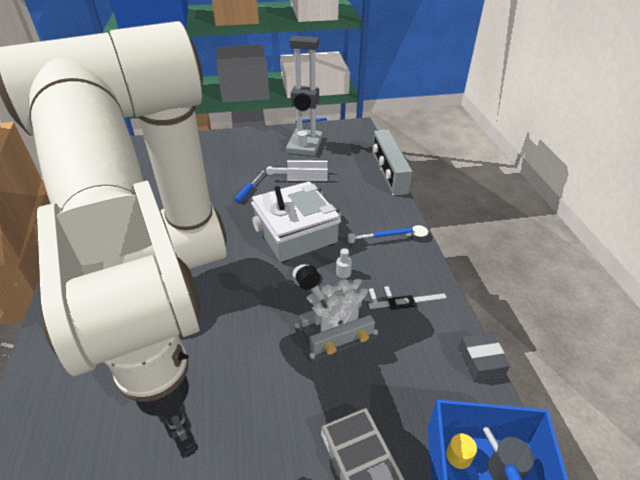

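The top view shows the chamber with the T-bar at about (233,288), and the stand with its knob at about (407,271). The side view shows the knob at about (307,276) and the T-bar at about (280,198). I'll take enlarged crops next.

```bash
python3 -c "
from h import *
c=capture('top');im=c['color'][205:335,175:435,::-1]
cv2.imwrite('pics/top2.png',cv2.resize(im,None,fx=3,fy=3,interpolation=cv2.INTER_CUBIC))
c=capture('side');im=c['color'][170:370,240:440,::-1]
cv2.imwrite('pics/side2.png',cv2.resize(im,None,fx=3,fy=3,interpolation=cv2.INTER_CUBIC))
"
```

```text
(no output)
```

View pics/top2.png

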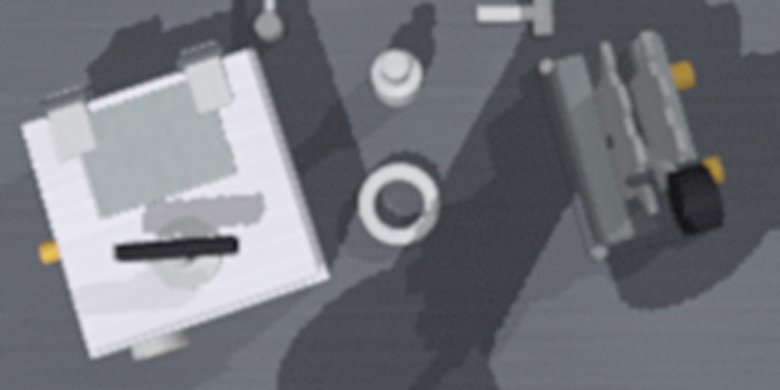

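View pics/side2.png

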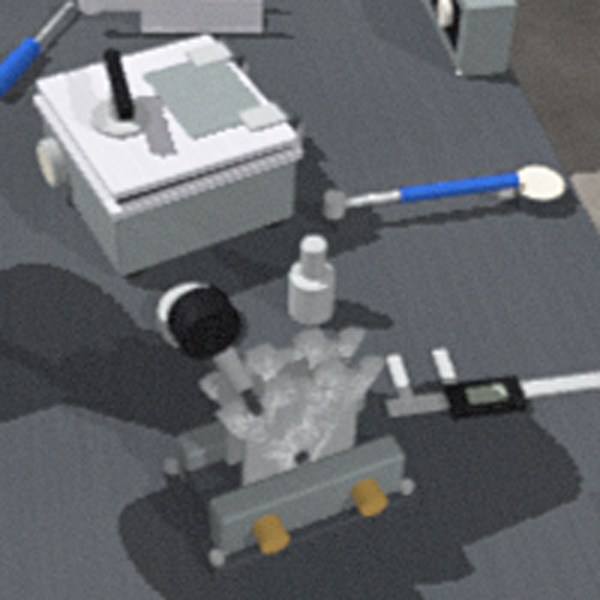

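Top crop: T-bar runs from (115,251) to (238,244). Lid corners are (22,126), (255,50), (328,276) and (93,357), and the knob is at (696,199). Side crop: T-bar centre is at (119,84) and knob at (203,320).

```bash
python3 -c "
from h import *
t=capture('top');s=capture('side')
T=lambda u,v,z:ray(t,u/3+175-.33,v/3+205-.33,z)
S=lambda u,v,z:ray(s,u/3+240-.33,v/3+170-.33,z)
P=[T(u,v,.124) for u,v in [(22,126),(255,50),(328,276),(93,357)]]
print('lid',np.round(P,3),np.mean(P,0).round(4),[round(np.linalg.norm(P[i]-P[i-1]),3) for i in range(4)])
a,b=T(115,251,.178),T(238,244,.178);print('bar',a,b,(a+b)/2,np.linalg.norm(a-b),np.degrees(np.arctan2(*(a-b)[1::-1])))
hx=(P[0]+P[1]-P[2]-P[3]);print('chamber yaw',np.degrees(np.arctan2(hx[1],hx[0])), 'predicted tee',np.mean(P,0)-.049*hx/np.linalg.norm(hx))
print('side bar',S(119,84,.168))
for z in (.235,.242,.25):print('knob',z,T(696,199,z),S(203,320,z))
for l in ([(547,66),(599,252)],):
  a,b=[T(*p,.02) for p in l];print('base edge',a,b,np.linalg.norm(a-b),np.degrees(np.arctan2(*(a-b)[1::-1])))
a,b=S(219,557,.01),S(407,487,.01);print('side base',a,b,np.linalg.norm(a-b),np.degrees(np.arctan2(*(b-a)[1::-1])))
a,b=T(547,66,.01),S(407,487,.01)
print(a,b)
"
```

```text
lid [[0.575 0.32  0.124]
 [0.637 0.124 0.124]
 [0.446 0.064 0.124]
 [0.383 0.256 0.124]] [0.51  0.191 0.124] [np.float64(0.202), np.float64(0.205), np.float64(0.201), np.float64(0.203)]
bar [0.4654941  0.22809613 0.178     ] [0.46944246 0.13083808 0.178     ] [0.46746828 0.17946711 0.178     ] 0.09733815946646995 92.32474996068076
chamber yaw 17.894726594057715 predicted tee [0.46340866 0.1759157  0.124     ]
side bar [0.46732806 0.17826495 0.168     ]
knob 0.235 [ 0.49372714 -0.22163959  0.235     ] [ 0.49333773 -0.21247119  0.235     ]
knob 0.242 [ 0.49305728 -0.22032443  0.242     ] [ 0.49248556 -0.21904934  0.242     ]
knob 0.25 [ 0.49229172 -0.21882139  0.25      ] [ 0.49151164 -0.22656723  0.25      ]
base edge [ 0.63877548 -0.13114099  0.02      ] [ 0.46798301 -0.17286361  0.02      ] 0.1758148008021607 13.727829722518
side base [ 0.49412832 -0.26834198  0.01      ] [ 0.66479797 -0.22620767  0.01      ] 0.1757937137376068 13.867677267507686
[ 0.6406946 -0.132008   0.01     ] [ 0.66479797 -0.22620767  0.01      ]
```

Both views agree. The tee is at (0.467,0.178), with the bar at 92.3° and the chamber yaw 17.9°, so tee ≈ 0.27 rad. The knob is at (0.4925,−0.2195,0.242) with the stand yaw 13.8°, and the stand centre worked out from its base corners fits this. Next is the approach above the tee.

```bash
cat >> h.py <<'E'
def down(yaw): return R.from_euler('z',yaw,degrees=True)*R.from_euler('x',180,degrees=True)
E
python3 -c "
from h import *
delta([.467,.178,.26],down(2.3)); delta([.233,-.526,.30])"
```

```text
offset mm [-548.1 -499.   -11.6]
dr [ -0.    0.  -68.4]
offset mm [  0.4   0.5 -51.9]
```

```bash
python3 -m pendant '[{"offset":[-28,-25,-40],"dr":[0,0,-7],"gripper":100},{"offset":[-548,-499,-40],"dr":[0,0,-68.4],"gripper":100},{"offset":[-548,-499,-40],"dr":[0,0,-68.4],"gripper":100},{"offset":[-548,-499,-40],"dr":[0,0,-68.4],"gripper":100},{"offset":[-548,-499,-40],"dr":[0,0,-68.4],"gripper":100},{"offset":[-548,-499,-40],"dr":[0,0,-68.4],"gripper":100},{"offset":[-548,-499,-40],"dr":[0,0,-68.4],"gripper":100},{"offset":[-548,-499,-40],"dr":[0,0,-68.4],"gripper":100},{"offset":[-548,-499,-40],"dr":[0,0,-68.4],"gripper":100},{"offset":[-548,-499,-40],"dr":[0,0,-68.4],"gripper":100},{"offset":[-548,-499,-40],"dr":[0,0,-68.4],"gripper":100},{"offset":[-548,-499,-40],"dr":[0,0,-68.4],"gripper":100},{"offset":[-548,-499,-40],"dr":[0,0,-68.4],"gripper":100},{"offset":[-548,-499,-40],"dr":[0,0,-68.4],"gripper":100},{"offset":[-548,-499,-40],"dr":[0,0,-68.4],"gripper":100},{"offset":[-548,-499,-40],"dr":[0,0,-68.4],"gripper":100},{"offset":[-548,-499,-20],"dr":[0,0,-68.4],"gripper":100},{"offset":[-548,-499,-11],"dr":[0,0,-68.4],"gripper":100},{"offset":[-548,-499,-11],"dr":[0,0,-68.4],"gripper":100},{"offset":[-548,-499,-11],"dr":[0,0,-68.4],"gripper":100}]' 30
python3 -c "
from h import *
delta([.467,.178,.166],down(2.3))"
```

```text
time: 1.97
ee_pos: [0.4667, 0.1799, 0.2576]
ee_rot: [1.0, 0.022, -0.001, -0.0]
force: [-0.3, -0.8, 0.1]
finger_gap: 0.0853
offset mm [ 0.4  2.  91.6]
dr [-0.   0.2  0.2]
```

```bash
python3 -m pendant '[{"offset":[0,2,40],"dr":[0,0,0],"gripper":100},{"offset":[0,2,75],"dr":[0,0,0],"gripper":100},{"offset":[0,2,92],"dr":[0,0,0],"gripper":100},{"offset":[0,2,92],"dr":[0,0,0],"gripper":60},{"offset":[0,2,92],"dr":[0,0,0],"gripper":30},{"offset":[0,2,92],"dr":[0,0,0],"gripper":0},{"offset":[0,2,92],"dr":[0,0,0],"gripper":0},{"offset":[0,2,92],"dr":[0,0,0],"gripper":0},{"offset":[0,2,92],"dr":[0,0,0],"gripper":0},{"offset":[0,2,92],"dr":[0,0,0],"gripper":0},{"offset":[0,2,92],"dr":[0,0,0],"gripper":0},{"offset":[0,2,92],"dr":[0,0,0],"gripper":0}]' 30
python3 -c "
from h import *
snap('top','top3.png',(195,215,305,335),5);s=telemetry.sense();print(s['ft_torque'],s['joints'])"
```

```text
time: 2.97
ee_pos: [0.466, 0.1779, 0.1671]
ee_rot: [1.0, 0.022, -0.002, -0.0]
force: [-12.6, -3.7, 16.5]
finger_gap: 0.0203
[-0.50310527  2.3566141   0.04512197] [2.09629107e-01 3.61908370e-02 1.72814152e+00 6.08416140e-04
 1.38046717e+00 1.65179760e-01]
```

View pics/top3.png

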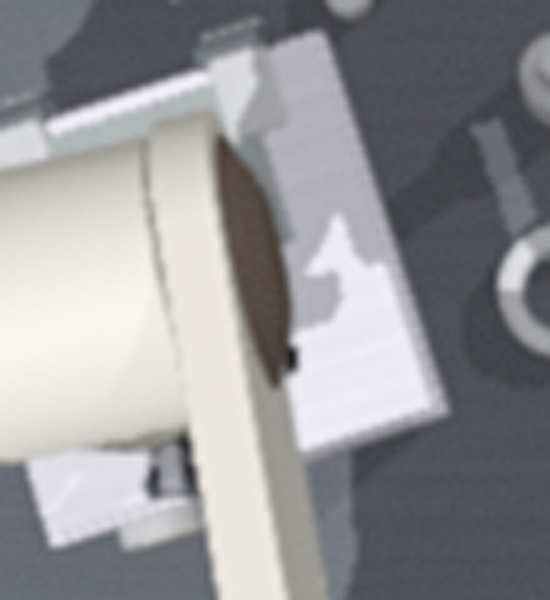

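The arm hides the grip in this view. The gap of 20 mm is above the bar's 16 mm, so the fingers may still be closing. I'll hold a few rows and check with the side view.

```bash
python3 -m pendant '[{"offset":[0,0,0],"dr":[0,0,0],"gripper":0},{"offset":[0,0,0],"dr":[0,0,0],"gripper":0},{"offset":[0,0,0],"dr":[0,0,0],"gripper":0}]' 30
python3 -c "
from h import *
snap('side','side3.png',(230,150,370,270),5);s=telemetry.sense();print(s['ft_torque'])"
```

```text
time: 3.27
ee_pos: [0.4659, 0.1778, 0.1674]
ee_rot: [1.0, 0.022, -0.002, 0.0]
force: [-4.5, -0.5, -0.1]
finger_gap: 0.0204
[-0.21265656  0.93971414  0.03614426]
```

View pics/side3.png

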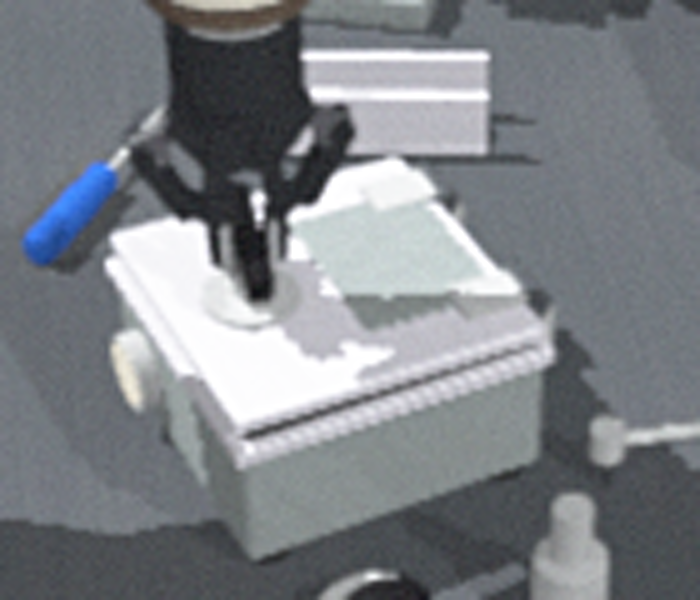

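The side view shows the bar (around (258,265)) held between the pads, with only a small wrist force. Now I turn it clockwise, sinking about 4 mm as it goes.

```bash
python3 -m pendant '[{"offset":[0,0,0],"dr":[0,0,5],"gripper":0},{"offset":[0,0,0.5],"dr":[0,0,10],"gripper":0},{"offset":[0,0,1],"dr":[0,0,15],"gripper":0},{"offset":[0,0,1],"dr":[0,0,20],"gripper":0},{"offset":[0,0,1.5],"dr":[0,0,25],"gripper":0},{"offset":[0,0,1.5],"dr":[0,0,30],"gripper":0},{"offset":[0,0,2],"dr":[0,0,35],"gripper":0},{"offset":[0,0,2],"dr":[0,0,40],"gripper":0},{"offset":[0,0,2.5],"dr":[0,0,45],"gripper":0},{"offset":[0,0,3],"dr":[0,0,50],"gripper":0},{"offset":[0,0,3],"dr":[0,0,55],"gripper":0},{"offset":[0,0,3.5],"dr":[0,0,60],"gripper":0},{"offset":[0,0,3.5],"dr":[0,0,65],"gripper":0},{"offset":[0,0,3.5],"dr":[0,0,65],"gripper":0}]' 30
python3 -c "
from h import *
s=telemetry.sense();print(s['ft_torque'],R.from_quat(s['ee_rot']).apply([1,0,0]))"
```

```text
time: 4.48
ee_pos: [0.4639, 0.1783, 0.1638]
ee_rot: [0.854, -0.521, -0.004, 0.002]
force: [-23.8, 2.7, 7.8]
finger_gap: 0.0202
[0.31171638 3.76357153 0.06332857] [ 0.45758932 -0.88915433 -0.0040727 ]
```

```bash
python3 -m pendant '[{"offset":[-1,2,0],"dr":[0,0,2],"gripper":0},{"offset":[-1,2,0.5],"dr":[0,0,4],"gripper":0},{"offset":[-1,2,0.5],"dr":[0,0,6],"gripper":0},{"offset":[-1,2,0.5],"dr":[0,0,7],"gripper":0},{"offset":[-1,2,0.5],"dr":[0,0,7],"gripper":0},{"offset":[-1,2,0.5],"dr":[0,0,7],"gripper":0}]' 30
python3 -c "
from h import *
s=telemetry.sense();print(s['ft_torque'],R.from_quat(s['ee_rot']).as_euler('xyz',degrees=True))"
```

```text
time: 4.98
ee_pos: [0.463, 0.1785, 0.1639]
ee_rot: [0.82, -0.572, -0.002, 0.001]
force: [9.9, 1.6, -4.5]
finger_gap: 0.0198
[ 0.38538347 -1.59876457  0.24444781] [ 1.79768713e+02  1.53032547e-01 -6.97691350e+01]
```

```bash
python3 -m pendant '[{"offset":[0,0,0],"dr":[0,0,1.5],"gripper":0},{"offset":[0,0,0],"dr":[0,0,3],"gripper":0},{"offset":[0,0,0],"dr":[0,0,4.5],"gripper":0},{"offset":[0,0,0],"dr":[0,0,4.5],"gripper":0}]' 40
python3 -c "
from h import *
s=telemetry.sense();print(s['ft_torque'],R.from_quat(s['ee_rot']).as_euler('xyz',degrees=True))"
```

```text
time: 5.32
ee_pos: [0.4622, 0.1784, 0.1638]
ee_rot: [0.797, -0.604, -0.003, 0.002]
force: [-10.5, -1.5, 2.7]
finger_gap: 0.0196
[-0.36807434  1.82698067  0.09307248] [ 1.79637327e+02  1.44648199e-01 -7.43614008e+01]
```

```bash
python3 -m pendant '[{"offset":[0,0,0],"dr":[0,0,0],"gripper":0},{"offset":[0,0,0],"dr":[0,0,2],"gripper":0},{"offset":[0,0,0],"dr":[0,0,4],"gripper":0},{"offset":[0,0,0],"dr":[0,0,5],"gripper":0},{"offset":[0,0,0],"dr":[0,0,5],"gripper":0}]' 80
python3 -c "
from h import *
s=telemetry.sense();print(s['ft_torque'],R.from_quat(s['ee_rot']).as_euler('xyz',degrees=True))"
```

```text
time: 5.73
ee_pos: [0.4622, 0.1785, 0.164]
ee_rot: [0.77, -0.638, -0.003, 0.002]
force: [-2.8, -2.0, 2.3]
finger_gap: 0.0176
[0.25074007 1.01472372 1.86206944] [ 1.79628792e+02  1.12695418e-01 -7.93399554e+01]
```

The moment jumped to 1.9 N m while the bar yaw was about 10–11° from where I predicted the stop. That is the stop, with some pad compliance. I'll release, rise and look.

```bash
python3 -m pendant '[{"offset":[0,0,0],"dr":[0,0,0],"gripper":30},{"offset":[0,0,0],"dr":[0,0,0],"gripper":60},{"offset":[0,0,0],"dr":[0,0,0],"gripper":100},{"offset":[0,0,0],"dr":[0,0,0],"gripper":100},{"offset":[0,0,0],"dr":[0,0,0],"gripper":100},{"offset":[0,0,0],"dr":[0,0,0],"gripper":100},{"offset":[0,0,-30],"dr":[0,0,0],"gripper":100},{"offset":[0,0,-70],"dr":[0,0,0],"gripper":100},{"offset":[0,0,-110],"dr":[0,0,0],"gripper":100},{"offset":[0,0,-150],"dr":[0,0,0],"gripper":100},{"offset":[0,0,-176],"dr":[0,0,0],"gripper":100},{"offset":[0,0,-176],"dr":[0,0,0],"gripper":100},{"offset":[0,0,-176],"dr":[0,0,0],"gripper":100}]' 40
python3 -c "
from h import *
delta([.4925,-.2195,.34],down(-76.2))"
```

```text
time: 6.82
ee_pos: [0.4637, 0.1785, 0.3412]
ee_rot: [0.77, -0.638, -0.002, 0.001]
force: [-0.1, -0.0, -1.1]
finger_gap: 0.0853
offset mm [396.4  45.4   0.6]
dr [ 0.2  0.1 -3.1]
```

```bash
python3 -m pendant '[{"offset":[396,45,0],"dr":[0,0,-3],"gripper":100},{"offset":[396,45,0],"dr":[0,0,-3],"gripper":100},{"offset":[396,45,0],"dr":[0,0,-3],"gripper":100},{"offset":[396,45,0],"dr":[0,0,-3],"gripper":100},{"offset":[396,45,0],"dr":[0,0,-3],"gripper":100},{"offset":[396,45,0],"dr":[0,0,-3],"gripper":100},{"offset":[396,45,0],"dr":[0,0,-3],"gripper":100},{"offset":[396,45,0],"dr":[0,0,-3],"gripper":100},{"offset":[396,45,0],"dr":[0,0,-3],"gripper":100},{"offset":[396,45,0],"dr":[0,0,-3],"gripper":100},{"offset":[396,45,0],"dr":[0,0,-3],"gripper":100},{"offset":[396,45,0],"dr":[0,0,-3],"gripper":100},{"offset":[396,45,0],"dr":[0,0,-3],"gripper":100}]' 40
python3 -c "
from h import *
a=capture('top')['color'][205:325,175:285,::-1]; b=capture('side')['color'][170:360,240:400,::-1]
z=lambda i,h:cv2.resize(i,(int(i.shape[1]*h/i.shape[0]),h),interpolation=cv2.INTER_CUBIC)
cv2.imwrite('pics/m4.png',np.hstack([z(a,440),z(b,440)]))
delta([.4925,-.2195,.24],down(-76.2))"
```

```text
time: 7.9
ee_pos: [0.4926, -0.2186, 0.3396]
ee_rot: [0.786, -0.618, -0.003, 0.001]
force: [-0.2, -0.6, -1.0]
finger_gap: 0.0859
offset mm [  1.7   0.2 100.3]
dr [ 0.2  0.1 -0.1]
```

View pics/m4.png

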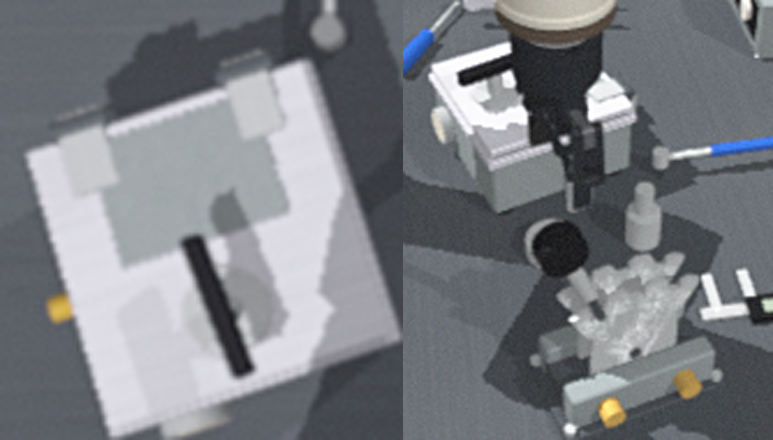

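The bar (193,240)–(243,372) now lies 4.4° short of the chamber x axis (lid edge (27,153)–(110,437)). That puts tee ≈ 1.49–1.5, at its stop with the lid tight. The knob is untouched at (558,248) with the gripper above it. Next I descend and grip.

```bash
python3 -m pendant '[{"offset":[1.5,0,35],"dr":[0,0,0],"gripper":100},{"offset":[1.5,0,70],"dr":[0,0,0],"gripper":100},{"offset":[1.5,0,95],"dr":[0,0,0],"gripper":100},{"offset":[1.5,0,100],"dr":[0,0,0],"gripper":100},{"offset":[1.5,0,100],"dr":[0,0,0],"gripper":60},{"offset":[1.5,0,100],"dr":[0,0,0],"gripper":30},{"offset":[1.5,0,100],"dr":[0,0,0],"gripper":10},{"offset":[1.5,0,100],"dr":[0,0,0],"gripper":10},{"offset":[1.5,0,100],"dr":[0,0,0],"gripper":10},{"offset":[1.5,0,100],"dr":[0,0,0],"gripper":10},{"offset":[1.5,0,100],"dr":[0,0,0],"gripper":10},{"offset":[1.5,0,100],"dr":[0,0,0],"gripper":10}]' 50
python3 -c "
from h import *
s=telemetry.sense();print(s['ft_torque'],R.from_quat(s['ee_rot']).as_euler('xyz',degrees=True))"
```

```text
time: 9.0
ee_pos: [0.4931, -0.22, 0.2419]
ee_rot: [0.786, -0.618, -0.001, 0.001]
force: [0.1, -4.7, 6.6]
finger_gap: 0.0295
[-0.48230222 -0.04713795  0.27895824] [ 1.79862684e+02 -7.05315835e-04 -7.62820534e+01]
```

```bash
python3 -m pendant '[{"offset":[0,1.5,-4],"dr":[0,0,0],"gripper":10},{"offset":[0,3,-8],"dr":[0,0,0],"gripper":10},{"offset":[0,4.5,-12],"dr":[0,0,0],"gripper":10},{"offset":[0,6,-16],"dr":[0,0,0],"gripper":10},{"offset":[0,7,-19],"dr":[0,0,0],"gripper":10},{"offset":[0,7,-19],"dr":[0,0,0],"gripper":10},{"offset":[0,7,-19],"dr":[0,0,0],"gripper":10}]' 60
python3 -c "
from h import *
snap('side','side5.png',(270,230,390,360),4.5)"
```

```text
time: 9.58
ee_pos: [0.4863, -0.2217, 0.2609]
ee_rot: [0.786, -0.618, -0.001, 0.001]
force: [4.0, -2.5, -8.8]
finger_gap: 0.0296
```

View pics/side5.png

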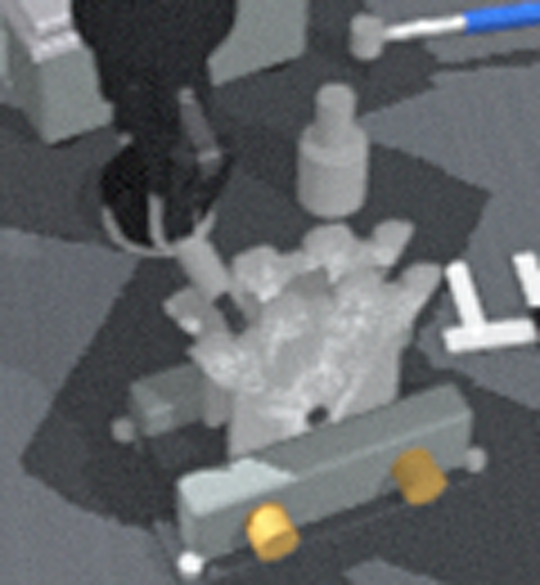

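The force of −8.8 N with 20 mm of travel shows the knob is lifted; it sits at about (155,205) with the sleeve extended. Now I swing along the arc to the upright position.

```bash
python3 -m pendant '[{"offset":[0,-5,-1.7],"dr":[0,0,0],"gripper":10},{"offset":[0,-12,-4],"dr":[0,0,0],"gripper":10},{"offset":[0,-20,-6.2],"dr":[0,0,0],"gripper":10},{"offset":[0,-30,-8.7],"dr":[0,0,0],"gripper":10},{"offset":[0,-40,-10.6],"dr":[0,0,0],"gripper":10},{"offset":[0,-50,-12.2],"dr":[0,0,0],"gripper":10},{"offset":[0,-60,-13.3],"dr":[0,0,0],"gripper":10},{"offset":[0,-68,-13.9],"dr":[0,0,0],"gripper":10},{"offset":[0,-75,-14.2],"dr":[0,0,0],"gripper":10},{"offset":[0,-80,-14.2],"dr":[0,0,0],"gripper":10},{"offset":[0,-80,-14.2],"dr":[0,0,0],"gripper":10},{"offset":[0,-80,-14.2],"dr":[0,0,0],"gripper":10}]' 60
python3 -c "
from h import *
snap('side','side6.png',(270,210,390,360),4)
s=telemetry.sense();print(s['ft_torque'])"
```

```text
time: 10.63
ee_pos: [0.5644, -0.2025, 0.2746]
ee_rot: [0.787, -0.617, -0.001, 0.001]
force: [0.5, -0.7, -8.7]
finger_gap: 0.0294
[0.00917118 0.09716394 0.31676682]
```

View pics/side6.png

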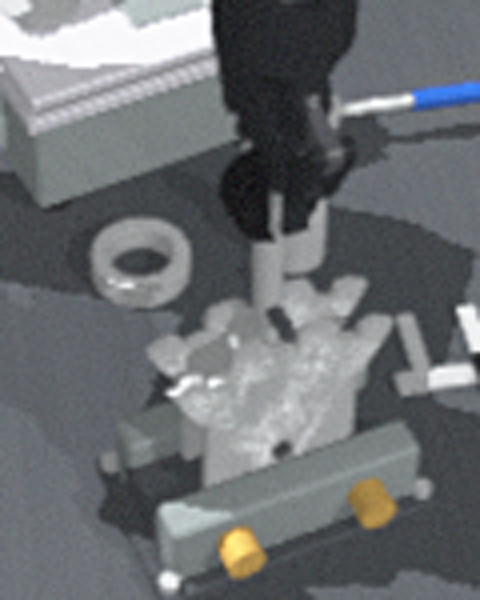

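The lever is upright. The TCP (0.564,−0.2025) matches the pivot estimate and the pin at (280,322) sits over the middle notch. Now I lower it.

```bash
python3 -m pendant '[{"offset":[0,0,4],"dr":[0,0,0],"gripper":10},{"offset":[0,0,8],"dr":[0,0,0],"gripper":10},{"offset":[0,0,12],"dr":[0,0,0],"gripper":10},{"offset":[0,0,15],"dr":[0,0,0],"gripper":10},{"offset":[0,0,18],"dr":[0,0,0],"gripper":10},{"offset":[0,0,18],"dr":[0,0,0],"gripper":10}]' 60
```

```text
time: 11.18
ee_pos: [0.5642, -0.2025, 0.2561]
ee_rot: [0.787, -0.618, -0.001, 0.001]
force: [1.8, -3.1, -6.7]
finger_gap: 0.0293
```

It is in the notch, still carrying 6.7 N with about 2 mm left. I'll release so it drops home, then rise clear.

```bash
python3 -m pendant '[{"offset":[0,0,1],"dr":[0,0,0],"gripper":10},{"offset":[0,0,1],"dr":[0,0,0],"gripper":50},{"offset":[0,0,1],"dr":[0,0,0],"gripper":100},{"offset":[0,0,1],"dr":[0,0,0],"gripper":100},{"offset":[0,0,1],"dr":[0,0,0],"gripper":100},{"offset":[0,0,1],"dr":[0,0,0],"gripper":100},{"offset":[0,0,1],"dr":[0,0,0],"gripper":100},{"offset":[0,0,-30],"dr":[0,0,0],"gripper":100},{"offset":[0,0,-70],"dr":[0,0,0],"gripper":100},{"offset":[0,0,-110],"dr":[0,0,0],"gripper":100},{"offset":[0,0,-150],"dr":[0,0,0],"gripper":100},{"offset":[0,30,-160],"dr":[0,0,0],"gripper":100},{"offset":[0,70,-160],"dr":[0,0,0],"gripper":100},{"offset":[0,110,-160],"dr":[0,0,0],"gripper":100},{"offset":[0,150,-160],"dr":[0,0,0],"gripper":100},{"offset":[0,180,-160],"dr":[0,0,0],"gripper":100},{"offset":[0,180,-160],"dr":[0,0,0],"gripper":100}]' 60
python3 -c "
from h import *
a=capture('top')['color'][190:340,170:450,::-1]; c=capture('side');b=c['color'][150:370,230:450,::-1]
b2=c['color'][210:360,270:390,::-1]
z=lambda i,h:cv2.resize(i,(int(i.shape[1]*h/i.shape[0]),h),interpolation=cv2.INTER_CUBIC)
cv2.imwrite('pics/m7.png',z(b2,600))
cv2.imwrite('pics/m8.png',np.hstack([z(a,275),z(b,275)]))
x=np.array([.9711,.2385,0]);p=np.array([.5644,-.2025,.04])
for l in (0,.004): q=proj(c,p+[0,0,.215+l]); print('knob px crop',[(q[0]-270)*4,(q[1]-210)*4])
"
```

```text
time: 12.6
ee_pos: [0.3859, -0.2458, 0.4178]
ee_rot: [0.786, -0.619, 0.0, 0.001]
force: [0.3, -0.6, 0.3]
finger_gap: 0.0854
knob px crop [np.float64(271.9857393304885), np.float64(212.23776820397734)]
knob px crop [np.float64(272.178066234427), np.float64(207.14605562711063)]
```

View pics/m7.png

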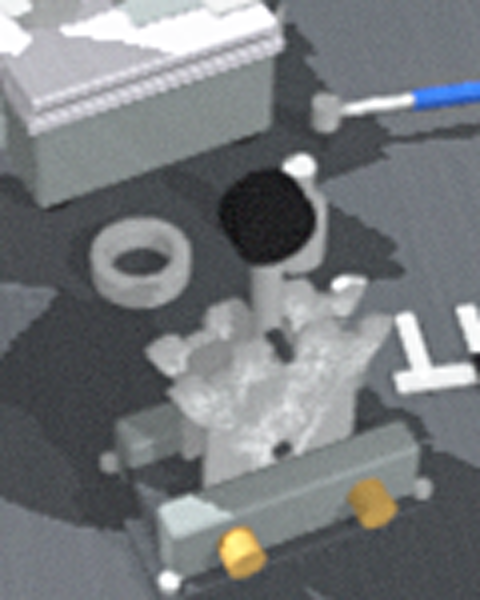

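View pics/m8.png

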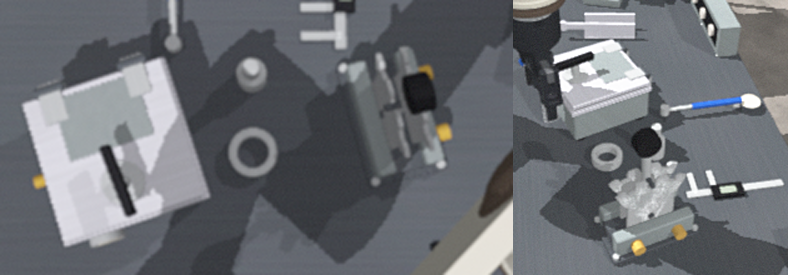

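The knob is centred at about (267,216), against a fully-home prediction of (272,212). The pin dropped from (280,322) to (280,345), about 18–20 mm, into the middle notch. The tee and the bystanders are unchanged and the gripper is clear.

```bash
python3 -c "
from h import *
job.sign_off()"
```

```text
the job is handed in; nothing more can be done
```

The chamber is ready and the job is handed in, at about 13 s on the robot's clock (limit 58 s).

- **T-handle:** I turned it clockwise until the wrist moment jumped to 1.9 N m, which I took as the stop. In the later picture the bar lies about 4.4° short of the chamber's x axis, so it stands at about 1.49 rad of its 1.5. I judged the lid tight from that; I did not measure the lid itself.
- **Lever:** I lifted it 20 mm out of the end notch and swung it upright. I lowered it about 18 mm into the middle notch and let it drop from there. It never went past the middle. In the last picture the knob is within about 5 px (roughly 4 mm) of its fully-home position, on the low side. The pin dropped about 18–20 mm in the image, which agrees.
- **Release and other things:** The gripper is open and well clear, and the wrist force reads about zero. The bystanders in view in the last picture (ring gauge, plug gauge, bore gauge, caliper and bracket) look unmoved. I did not check the organiser or screwdriver at the end, but the arm went nowhere near them.
- **Disagreements:** The finger opening read 20 mm on the 16 mm bar, though the side picture showed the grip was sound. The tool also turned about 11° past the predicted stop before the moment rose, because the pads slipped or gave on the bar. The final bar angle is therefore taken from the picture.

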